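# Stock the seasoning caddy

### The arm

A 6-joint arm with a two-finger parallel gripper is mounted at the origin on a cart in front of the work surface, level with it; the furniture and walls round the work are solid. World frame = base frame: x ahead of the robot, y to its left, z up, the work surface at z = 0. Lengths are in mm, angles in degrees, forces in N, time in s.
With the tool pointing down it reaches from about 350 to 850 mm from the base axis. Payload 8.1 kg.
Tool frame: the origin (TCP) lies on the centre line of the jaws, within the pads' length; the fingertips stand 19 mm ahead of it and the grasp point (between the pads) is the TCP; z points along the fingers, y is the line along which they close (so a half turn about z gives the same grasp; the last joint's range is limited). The gripper opens to 85 mm and grips with 20 to 120 N. Pads are 22 mm wide; open, the fingers measure 114 mm over their backs; the gripper's body (76 mm by 85 mm) begins 54 mm behind the grasp point. The pads swing forward as they close: fully open they stand 13 mm farther back than shut.
Start: joints at [62.945, 7.471, 85.268, -0, 87.261, -4.893], TCP at [226.315, 555.686, 250.292] pointing down, gripper open.
Joint ranges: [-169.43, 169.43], [-51.17, 129.36], [1.28, 143.12], [-76.62, 256.62], [0, 156.53], [-152.29, 152.29]. Speed limits (degrees/s): [136.94, 136.94, 159.86, 180, 180, 180].

### API

Orientations are given as [roll, pitch, yaw] about the fixed x, y, z axes, in that order (R = Rz(yaw) Ry(pitch) Rx(roll)).
In Python, from bench import r gives the robot as it stands. The module is installed in compiled form; this text tells all that it offers.
- The arm moves only by the tool servo_tool, never from a script. Its arguments are lists of equal length, an entry for each row: "fingers": the finger opening in m, from 0 to 0.0854; "linear": the shift along the tool's x, y, z in m, a list of three; "rotation": the turn, a rotation vector about the tool's x, y, z in degrees, a list of three. A call has 1 to 10 rows; each row is the pose to reach, as a shift and turn from the pose commanded when the call began, along the tool's axes at that moment; what a row does not reach only later rows make up. A row lasts 1/10 s, in which the tool goes at most 50 mm and 8.59 degrees, less where a joint would pass 70% of its speed; a pose out of reach is approached as far as the arm can. A call with a gripper value outside its range is refused whole. The fingers move at their own pace and stop on an object; "force" is the grip in N (left out, the last holds). Time passes only in rows, so rows that repeat a pose let the fingers close. It gives the time, the measured TCP pose, the force, the opening and the grip force at its end, in the units of the state.
- r.sense(): the state, without advancing time (a new reading comes with each control period).
- r.snapshot(name): name is "scene" or "side" or "wrist"; returns a dict with "frame" (400x640x3 uint8, red, green, blue), "fx", "fy", "cx", "cy" (pixels), "k1" (the pictures are not rectified: a ray, as slopes to the right and down, at radius r is drawn at 1 + k1 r^2 times it, then the intrinsics apply), "camera_from_world" (4x4, takes a point from world to camera coordinates). Camera axes: x right, y up, looking along -z (the intrinsics and any distortion apply to the point x, -y, -z); pixel columns grow to the right and rows downward; lengths in mm; the calibration is good to about 2 mm. A picture is of the moment at which its call begins. There is no depth.
- r.hand_in(): hands the job in; it is judged then, once.
The state is a dict: "time": time; "joint_pos": joint angles; "qd": joint speeds; "joint_efforts": joint torques, N m; "tool_pos": TCP position; "tcp_rot": TCP orientation; "ft_force": force on the tool from outside, world axes, zero at the start; "wrist_torque": the same for the moment, N m; "finger_gap": finger opening in mm; "grip_force": force on a finger pad.
Only numpy, scipy, OpenCV 4.12 (cv2) and the standard library are available. Lean on these libraries where they do the work, as an engineer would, in place of code of your own. Each camera call takes 0.05 s, during which the arm holds its last target. There are 200 camera calls.

### The job

Put the seasonings away upright in the wooden caddy, each standing on the floor of the well made for it: the two tall black-capped spice jars one in each small square well, the wooden pepper mill in the round well, and the glass jar with the flat white lid in the large square well. Set them down, do not drop them, and leave the short black-capped jar and the green canister with the wooden lid where they stand.

Things in the scene. Friction and masses are not known exactly. Their poses are not given: they have to be found in the camera images.
- caddy: Low square wooden tray, 206 x 206 mm, walls 7 mm thick and 34 mm high, fixed to the worktop, a small steel handle on each x side (16 mm out, 22 mm up). It holds four well blocks in a 2 x 2 grid, centres at x, y = +-48 mm of the tray's frame, in an order that changes; their underside is 6 mm above the worktop, their rims 46 mm. Origin: centre of its underside, z up, x and y along its sides.
- well_small_a: Wooden block 94 x 94 x 40 mm, fixed in the caddy (yaw of the caddy), with a small square (57 x 57 mm) well 34 mm deep, open at the top, in its middle. Origin: centre of the block's underside, z up; the well's floor is at z = +6 mm, its rim at z = +40 mm of this frame. For one tall spice jar.
- well_small_b: Wooden block 94 x 94 x 40 mm, fixed in the caddy (yaw of the caddy), with a small square (57 x 57 mm) well 34 mm deep, open at the top, in its middle. Origin: centre of the block's underside, z up; the well's floor is at z = +6 mm, its rim at z = +40 mm of this frame. For one tall spice jar.
- well_round: Wooden block 94 x 94 x 40 mm, fixed in the caddy (yaw of the caddy), with a round (76 mm across) well 34 mm deep, open at the top, in its middle. Origin: centre of the block's underside, z up; the well's floor is at z = +6 mm, its rim at z = +40 mm of this frame. For the mill.
- well_large: Wooden block 94 x 94 x 40 mm, fixed in the caddy (yaw of the caddy), with a large square (82 x 82 mm) well 34 mm deep, open at the top, in its middle. Origin: centre of the block's underside, z up; the well's floor is at z = +6 mm, its rim at z = +40 mm of this frame. For the glass jar.
- spice_jar_a: One of two equal tall slim spice jars with a black cap, standing upright: round, 41 mm across, 105 mm high (black-sided cap from 84 mm up, 40 mm across; from above its flat top may show blue or grey), about 0.11 kg. Origin: centre of its underside, z up along its axis. Either tall spice jar may go into either small square well.
- spice_jar_b: One of two equal tall slim spice jars with a black cap, standing upright: round, 41 mm across, 105 mm high (black-sided cap from 84 mm up, 40 mm across; from above its flat top may show blue or grey), about 0.11 kg. Origin: centre of its underside, z up along its axis. Either tall spice jar may go into either small square well.
- mill: Turned wooden pepper mill with a round head and a small metal knob on top, standing upright: 58 mm across at the foot, 170 mm high in all; the head is 50 mm across and spans heights 123 to 159 mm (widest near 141 mm), knob 12 mm across above it. About 0.18 kg. The head does not turn. Origin: centre of its underside, z up along its axis.
- glass_jar: Squat glass jar with a flat white lid and an amber paper band, standing upright: 58 mm along its x, 66 mm along its y, 103 mm high; the round lid, 63 mm across, spans heights 92 to 103 mm. About 0.41 kg. At the start its yaw is within 0.35 rad of the world's. Origin: centre of its underside, z up along its axis.
- canister: Does not belong in the caddy. Green pot with a wooden lid and knob, 68 mm across, 110 mm high, loose. Origin: centre of its underside, z up.
- short_jar: Does not belong in the caddy. Short clear jar with a black cap, like the spice jars but lower and wider: 48 mm across, 62 mm high, loose. Origin: centre of its underside, z up.
Mind the look-alikes: they are no part of the job. What is shaped like the spice_jar_b but orange, pink or purple is not meant.

How it is judged:
By the outcome, as a careful person would: the job done as asked, in the order asked, and still so for the second after the job is handed in, with the robot touching nothing.
It also fails if it takes over 128 s, if anything falls off the work surface, if the arm or the gripper's body presses on something with over 40 N, if the wrist force passes 120 N, or if a joint passes its speed limit or range.

## Working session

There is one attempt and no reset: what is moved stays moved. The work goes in short steps, Python scripts to look and compute and a tool call to move; the robot and the scene stay as the last step left them, time stands still between calls to the robot, and variables do not carry over. Pictures are saved under pics/ and viewed, at most 16 in all, crops included, and the job is handed in when it is done.

Besides the shell and the picture viewer there is one more tool, called after "Request:" in YAML: its name, and indented under it one key for each argument. servo_tool: Moves the arm, as the interface text tells. Its arguments: {"type":"object","properties":{"fingers":{"type":"array","items":{"type":"number"}},"linear":{"type":"array","items":{"type":"array","items":{"type":"number"}}},"rotation":{"type":"array","items":{"type":"array","items":{"type":"number"}}},"force":{"type":"number"}},"required":["fingers","linear","rotation"]}

```bash
mkdir -p pics
cat > h.py <<'E'
import numpy as np, cv2
from bench import r
def snap(n,f):
    s=r.snapshot(n); cv2.imwrite('pics/'+f+'.png',s['frame'][:,:,::-1])
    d={k:s[k] for k in s if k!='frame'}; np.save('pics/'+f+'.npy',d,allow_pickle=True); return s
def load(f): return np.load('pics/'+f+'.npy',allow_pickle=True).item()
def ray(c,u,v):
    K=np.array([[c['fx'],0,c['cx']],[0,c['fy'],c['cy']],[0,0,1]])
    p=cv2.undistortPointsIter(np.array([[[u,v]]],float),K,np.array([c['k1'],0,0,0.]),None,None,(3,50,1e-9))[0,0]
    M=np.array(c['camera_from_world']); R=M[:3,:3]; o=-R.T@M[:3,3]
    return o,R.T@np.array([p[0],-p[1],-1])
def at(c,u,v,z):
    o,d=ray(c,u,v); return (o+d*(z-o[2])/d[2])[:2].round(1)
def proj(c,P):
    P=np.atleast_2d(np.array(P,float)); M=np.array(c['camera_from_world'])
    q=P@M[:3,:3].T+M[:3,3]; a=q[:,0]/-q[:,2]; b=-q[:,1]/-q[:,2]; k=1+c['k1']*(a*a+b*b)
    return np.c_[c['cx']+c['fx']*a*k,c['cy']+c['fy']*b*k].round(1)
E
python3 - <<'E'
from h import *
for n in ['scene','side','wrist']:
    s=snap(n,n+'0'); M=np.array(s['camera_from_world']); print(n,s['fx'],s['k1'],-M[:3,:3].T@M[:3,3])
a=[cv2.imread(f'pics/{n}0.png') for n in ['scene','side']]
for n,i in zip(['scene','side'],a): cv2.imwrite(f'pics/{n}0b.png',cv2.resize(i,(800,500),interpolation=cv2.INTER_CUBIC))
print(r.sense())
E
```

```text
scene 453.6336088574589 -0.09641545765567458 [-330.08648821 -428.82503845  762.55690307]
side 484.26154546543285 -0.0013639241513617657 [453.86082924 855.16857873 819.2051518 ]
wrist 276.5487892849691 0.0038783189557882584 [152.17265974 585.48110435 371.56847763]
{'time': 0.15, 'joint_pos': array([ 6.29457734e+01,  7.50765562e+00,  8.53145129e+01,  2.17987094e-03,
        8.72617754e+01, -4.89308299e+00]), 'qd': array([ 0.07898376, -0.18902974, -0.14874372, -0.05299357, -0.00313361,
        0.08843029]), 'joint_efforts': array([ 1.03895743e-04, -5.70065868e+01, -5.01157558e+01, -1.68411234e-04,
        9.51661990e-03, -4.44247451e-05]), 'tool_pos': array([226.11533917, 555.33749643, 249.46361659]), 'tcp_rot': array([-1.79916548e+02, -9.32943054e-03,  1.57838744e+02]), 'ft_force': array([ 0.54314159, -0.68368359,  1.20650968]), 'wrist_torque': array([ 0.00332451, -0.03024777,  0.03728374]), 'grip_force': 0.0, 'finger_gap': 85.45032458106394}
```

View pics/scene0b.png

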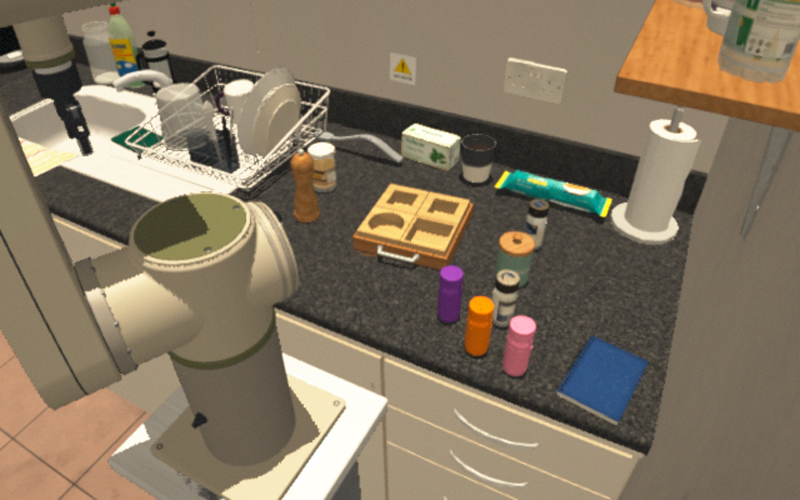

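View pics/side0b.png

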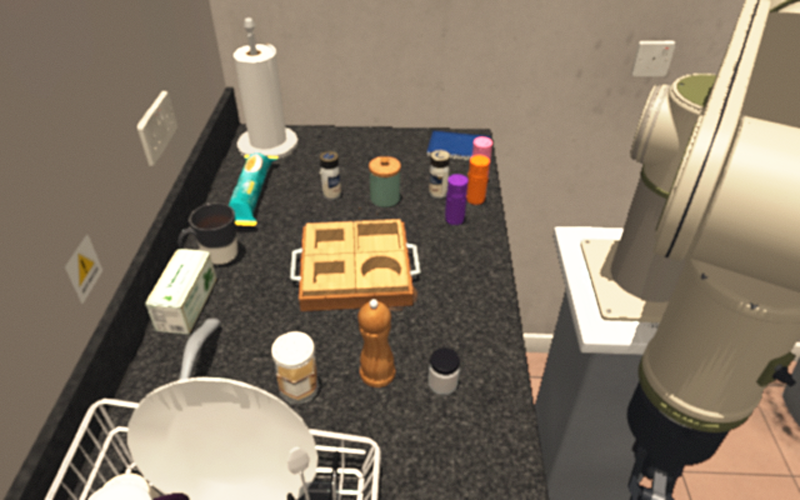

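The tall black-capped white jars are at side (330,175) and (439,173). In the scene picture they are at (537,225) and (505,300). The purple, orange and pink ones are look-alikes, and the short jar is at side (444,370). I'll enlarge both views to confirm and measure.

Run:
```python
import cv2
a=cv2.imread('pics/scene0.png')[110:310,220:480]; cv2.imwrite('pics/sc.png',cv2.resize(a,None,fx=3,fy=3,interpolation=cv2.INTER_CUBIC))
a=cv2.imread('pics/side0.png')[110:330,200:420]; cv2.imwrite('pics/sd.png',cv2.resize(a,(600,600),interpolation=cv2.INTER_CUBIC))
```

```text
(no output)
```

View pics/sc.png

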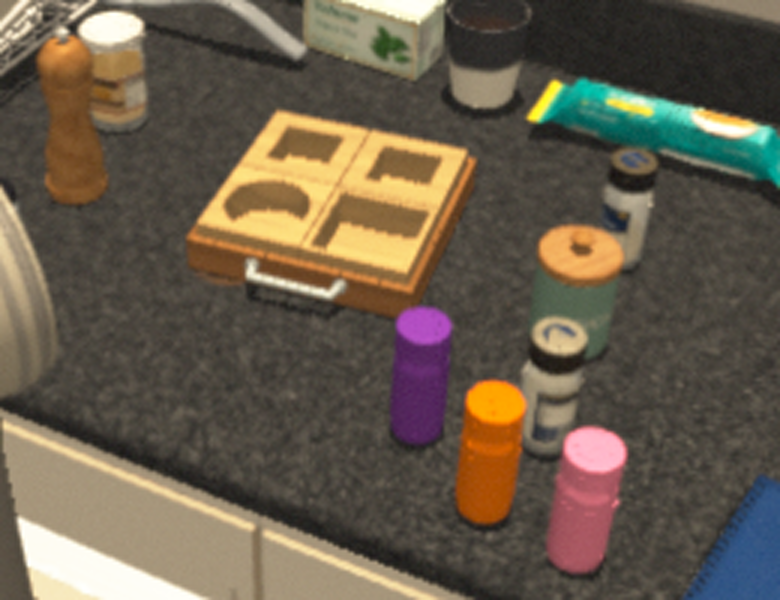

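View pics/sd.png

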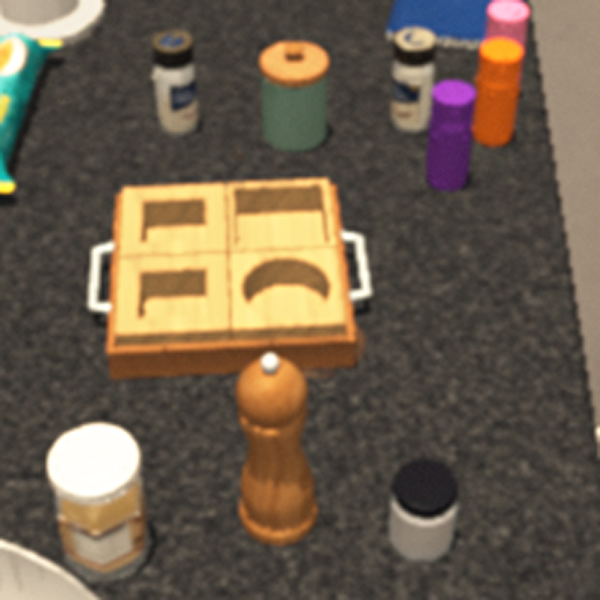

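Run:
```python
from h import *
S=load('scene0');D=load('side0')
f=lambda u,v:(220+u/3-.33,110+v/3-.33); g=lambda u,v:(200+u/2.727-.3,110+v/2.727-.3)
P=dict(A=(105,(634,160),(173,40)),B=(105,(560,337),(415,38)),mill=(168,(63,35),(270,359)),glass=(103,(112,27),(95,460)),can=(108,(582,240),(294,50)),short=(62,None,(426,487)),pur=(105,(424,322),(453,93)),ora=(105,(495,397),(501,53)),pink=(105,(595,447),(508,8)),
seam=(46,(337,184),(228,253)),c1=(46,(280,112),(121,188)),c2=(46,(468,150),(331,179)),c3=(46,(408,274),(349,330)),c4=(46,(197,234),(113,333)))
for k,(z,a,b) in P.items():
    print(k,z,at(S,*f(*a),z) if a else '',at(D,*g(*b),z))
print('glass foot', at(D,*g(62,555),0),at(D,*g(150,552),0),'A',at(D,*g(160,128),0),at(D,*g(197,128),0))
```

```text
A 105 [ 637.9 -247. ] [ 637.9 -250.9]
B 105 [ 396.1 -263. ] [ 398.4 -264.7]
mill 168 [502.6 236.3] [507.9 237.9]
glass 103 [628.4 275. ] [627.8 277.3]
can 108 [ 508.  -242.6] [ 516.9 -233.5]
short 62  [396.8 258.3]
pur 105 [ 366.4 -169.4] [ 364.3 -171.5]
ora 105 [ 317.7 -243.1] [ 314.9 -241.4]
pink 105 [ 303.9 -318.9] [ 302.3 -325.3]
seam 46 [564.4  -3. ] [563.3  -3.7]
c1 46 [645.7  98.1] [670.8 -89.6]
c2 46 [668.8 -87.7] [ 476.3 -111.3]
c3 46 [ 477.6 -110.8] [455.3  86.7]
c4 46 [444.1  71.4] [648.9  98.6]
glass foot [662.4 284.1] [597.7 278.6] A [ 658.1 -246. ] [ 619.6 -247.7]
```

View pics/wrist0.png

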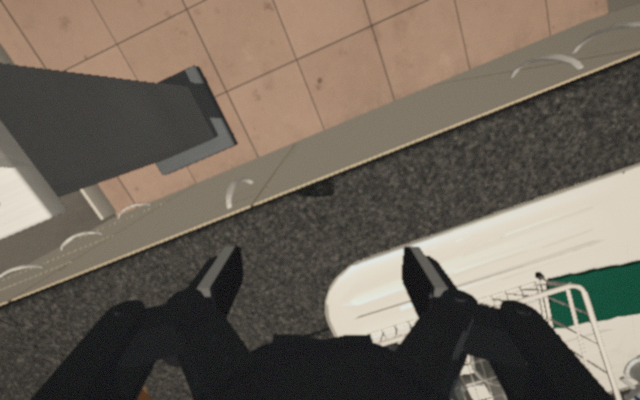

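```bash
cat >> h.py <<'E'
from scipy.spatial.transform import Rotation as Ro
def plan(*tg):
    "tg: (x,y,z,yaw) sequence; shifts each from the previous target, first from measured"
    s=r.sense(); p=s['tool_pos']; R=Ro.from_euler('xyz',s['tcp_rot'],degrees=True)
    for x,y,z,w in tg:
        R2=Ro.from_euler('xyz',[180,0,w],degrees=True); q=np.array([x,y,z])
        l=R.inv().apply(q-p)/1000; v=(R.inv()*R2).as_rotvec(degrees=True)
        print((x,y,z,w),'lin',l.round(4),'rot',v.round(1),'rows',round(max(np.linalg.norm(l)/.05,np.linalg.norm(v)/8.59),1)); p,R=q,R2
E
python3 - <<'E'
from h import *
S=load('scene0');D=load('side0')
for z in (200,300,400,500,600):
    for uv in ((496,68),(560,0),(640,100)):
        a=at(S,*uv,z); print(z,uv,a,proj(D,[*a,z]))
plan((638,-249,235,30))
E
```

```text
200 (496, 68) [1106.1 -309.6] [[90.5 78.5]]
200 (560, 0) [2121.2 -447.3] [[-225.4   50. ]]
200 (640, 100) [1102.8 -733.8] [[140.7  18.5]]
300 (496, 68) [ 850.8 -330.8] [[179.4  41.1]]
300 (560, 0) [1685.5 -444. ] [[-104.1   19.3]]
300 (640, 100) [ 848.1 -679.6] [[208.4  -5.5]]
400 (496, 68) [ 595.5 -352. ] [[ 2.771e+02 -1.000e-01]]
400 (560, 0) [1249.7 -440.8] [[ 33.4 -15.4]]
400 (640, 100) [ 593.4 -625.4] [[287.3 -33.5]]
500 (496, 68) [ 340.2 -373.2] [[385.  -45.4]]
500 (560, 0) [ 814.  -437.5] [[190.2 -54.9]]
500 (640, 100) [ 338.7 -571.2] [[380.4 -66.6]]
600 (496, 68) [  84.9 -394.4] [[504.6 -95.7]]
600 (560, 0) [ 378.2 -434.2] [[ 370.7 -100.3]]
600 (640, 100) [  84. -517.] [[ 492.1 -106.1]]
(638, -249, 235, 30) lin [-0.6849 -0.5895  0.0152] rot [-1.000e-01  1.000e-01  1.278e+02] rows 18.1
```

Request:
servo_tool:
  fingers: [0.065,0.065,0.065,0.065,0.065,0.065,0.065,0.065,0.065,0.065]
  linear:
    - [-0.035,-0.03,0]
    - [-0.07,-0.06,0]
    - [-0.105,-0.09,0]
    - [-0.14,-0.12,0]
    - [-0.175,-0.15,0]
    - [-0.21,-0.18,0]
    - [-0.245,-0.21,0]
    - [-0.28,-0.24,0]
    - [-0.315,-0.27,0]
    - [-0.35,-0.3,0]
  rotation:
    - [0,0,7]
    - [0,0,14]
    - [0,0,21]
    - [0,0,28]
    - [0,0,35]
    - [0,0,42]
    - [0,0,49]
    - [0,0,56]
    - [0,0,63]
    - [0,0,70]
  force: 30

```text
time: 1.15
tool_pos: [437.7, 144.0, 250.3]
tcp_rot: [180.0, -0.0, 87.6]
ft_force: [0.8, -0.6, -0.4]
finger_gap: 65.2
grip_force: 0.0
```

```bash
python3 -c "
from h import *
plan((638,-249,235,30),(638,-249,75,30))"
```

```text
(638, -249, 235, 30) lin [-0.3841  0.2169  0.0153] rot [ 0.  -0.  57.6] rows 8.8
(638, -249, 75, 30) lin [ 0.   -0.    0.16] rot [0. 0. 0.] rows 3.2
```

Request:
servo_tool:
  fingers: [0.065,0.065,0.065,0.065,0.065,0.065,0.065,0.065,0.065,0.065]
  linear:
    - [-0.0427,0.0241,0.0017]
    - [-0.0853,0.0482,0.0034]
    - [-0.128,0.0723,0.0051]
    - [-0.1707,0.0964,0.0068]
    - [-0.2134,0.1205,0.0085]
    - [-0.256,0.1446,0.0102]
    - [-0.2987,0.1687,0.0119]
    - [-0.3414,0.1928,0.0136]
    - [-0.384,0.217,0.0153]
    - [-0.384,0.217,0.0153]
  rotation:
    - [0,0,6.4]
    - [0,0,12.8]
    - [0,0,19.2]
    - [0,0,25.6]
    - [0,0,32]
    - [0,0,38.4]
    - [0,0,44.8]
    - [0,0,51.2]
    - [0,0,57.6]
    - [0,0,57.6]

```text
time: 2.15
tool_pos: [639.5, -251.5, 230.6]
tcp_rot: [-179.8, 0.2, 29.7]
ft_force: [-0.4, -0.3, -1.0]
finger_gap: 65.1
grip_force: 0.0
```

```bash
python3 -c "
from h import *
plan((638,-249,75,30)); c=snap('wrist','w1'); print(proj(c,[[638,-249,105],[638,-249,0]]))"
```

```text
(638, -249, 75, 30) lin [ 0.0005 -0.0025  0.1556] rot [-0.2  0.2 -0.3] rows 3.1
[[318.9 192.1]
 [319.9 167.2]]
```

View pics/w1.png

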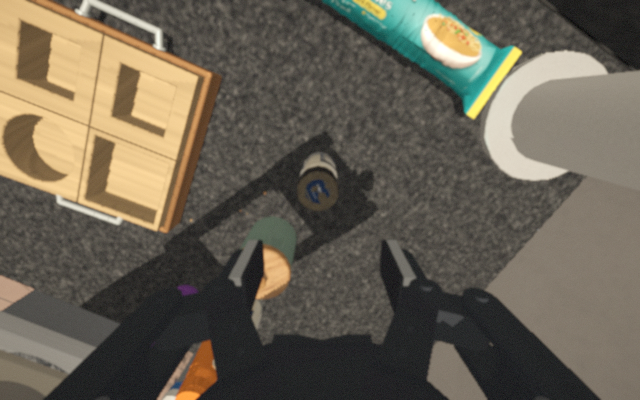

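The black-capped jar top is at (318,191) in the wrist picture, where I predicted it. Descending to grip it.

Request:
servo_tool:
  fingers: [0.065,0.065,0.065,0.065,0.065,0.065,0.065,0.065,0.065,0.065]
  linear:
    - [0,0,0.015]
    - [0,0,0.04]
    - [0,0,0.065]
    - [0,0,0.09]
    - [0,0,0.115]
    - [0,0,0.135]
    - [0,0,0.15]
    - [0,0,0.16]
    - [0,0,0.16]
    - [0,0,0.16]
  rotation:
    - [0,0,0]
    - [0,0,0]
    - [0,0,0]
    - [0,0,0]
    - [0,0,0]
    - [0,0,0]
    - [0,0,0]
    - [0,0,0]
    - [0,0,0]
    - [0,0,0]

```text
time: 3.2
tool_pos: [640.1, -246.0, 75.9]
tcp_rot: [180.0, -0.0, 30.3]
ft_force: [-0.3, 0.0, 0.5]
finger_gap: 64.9
grip_force: 0.0
```

Request:
servo_tool:
  fingers: [0.03,0.03,0.03,0.03,0.03,0.03,0.03,0.03]
  linear:
    - [0,0,0]
    - [0,0,0]
    - [0,0,0]
    - [0,0,0]
    - [0,0,0]
    - [0,0,0]
    - [0,0,0]
    - [0,0,0]
  rotation:
    - [0,0,0]
    - [0,0,0]
    - [0,0,0]
    - [0,0,0]
    - [0,0,0]
    - [0,0,0]
    - [0,0,0]
    - [0,0,0]

```text
time: 4.0
tool_pos: [640.6, -246.5, 76.6]
tcp_rot: [179.9, -0.1, 30.2]
ft_force: [-0.9, 1.1, 6.1]
finger_gap: 39.9
grip_force: 30.1
```

```bash
python3 -c "
from h import *
print(r.sense()['tool_pos'])
plan((638,-249,175,30),(606,49,175,30),(606,49,88,30),(606,49,235,30),(397.5,-264,235,30))"
```

```text
[ 640.55360603 -246.48030582   76.62586208]
(638, -249, 175, 30) lin [-0.0033  0.0011 -0.0984] rot [ 0.1 -0.1  0.2] rows 2.0
(606, 49, 175, 30) lin [ 0.1213 -0.2741 -0.    ] rot [0. 0. 0.] rows 6.0
(606, 49, 88, 30) lin [ 0.    -0.     0.087] rot [0. 0. 0.] rows 1.7
(606, 49, 235, 30) lin [ 0.     0.    -0.147] rot [0. 0. 0.] rows 2.9
(397.5, -264, 235, 30) lin [-0.3371  0.1668  0.    ] rot [0. 0. 0.] rows 7.5
```

Request:
servo_tool:
  fingers: [0.03,0.03,0.03,0.03,0.03,0.03,0.03,0.03]
  linear:
    - [0,0,-0.01]
    - [0,0,-0.03]
    - [0,0,-0.05]
    - [0,0,-0.07]
    - [0,0,-0.085]
    - [0,0,-0.095]
    - [0,0,-0.1]
    - [0,0,-0.1]
  rotation:
    - [0,0,0]
    - [0,0,0]
    - [0,0,0]
    - [0,0,0]
    - [0,0,0]
    - [0,0,0]
    - [0,0,0]
    - [0,0,0]

```text
time: 4.8
tool_pos: [639.8, -246.2, 175.5]
tcp_rot: [180.0, -0.0, 30.2]
ft_force: [0.7, -0.4, -0.7]
finger_gap: 40.6
grip_force: 30.4
```

```bash
python3 -c "
from h import *
print(r.sense()['grip_force'])
plan((609,51,176.6,30))"
```

```text
30.367416702210903
(609, 51, 176.6, 30) lin [ 0.123  -0.2723 -0.0013] rot [ 0.  -0.   0.2] rows 6.0
```

Request:
servo_tool:
  fingers: [0.03,0.03,0.03,0.03,0.03,0.03,0.03,0.03,0.03,0.03]
  linear:
    - [0.007,-0.015,0]
    - [0.021,-0.045,0]
    - [0.037,-0.08,0]
    - [0.054,-0.12,0]
    - [0.073,-0.16,0]
    - [0.092,-0.202,0]
    - [0.108,-0.238,0]
    - [0.118,-0.262,0]
    - [0.123,-0.272,0]
    - [0.123,-0.272,0]
  rotation:
    - [0,0,0]
    - [0,0,0]
    - [0,0,0]
    - [0,0,0]
    - [0,0,0]
    - [0,0,0]
    - [0,0,0]
    - [0,0,0]
    - [0,0,0]
    - [0,0,0]

```text
time: 5.8
tool_pos: [608.1, 52.6, 174.1]
tcp_rot: [-180.0, 0.1, 30.4]
ft_force: [-0.3, -0.2, -1.4]
finger_gap: 39.9
grip_force: 30.5
```

Request:
servo_tool:
  fingers: [0.03,0.03,0.03,0.03,0.03,0.03]
  linear:
    - [0,0,0.01]
    - [0,0,0.025]
    - [0,0,0.04]
    - [0,0,0.05]
    - [0,0,0.05]
    - [0,0,0.05]
  rotation:
    - [0,0,0]
    - [0,0,0]
    - [0,0,0]
    - [0,0,0]
    - [0,0,0]
    - [0,0,0]

```text
time: 6.4
tool_pos: [608.7, 50.5, 124.4]
tcp_rot: [-180.0, 0.1, 30.2]
ft_force: [0.1, 0.8, 0.3]
finger_gap: 40.3
grip_force: 30.5
```

```bash
python3 -c "
from h import *
plan((609,51,88.6,30))
c=snap('side','s1'); snap('wrist','w2')
a=cv2.imread('pics/side0.png')[0:1];a=cv2.imread('pics/s1.png')[140:290,200:370]
b=cv2.imread('pics/w2.png')[100:400,160:480]
cv2.imwrite('pics/m1.png',np.hstack([cv2.resize(a,(453,400),interpolation=2),cv2.resize(b,(347,400))]))"
```

```text
(609, 51, 88.6, 30) lin [ 0.0006 -0.0002  0.0358] rot [-0.   0.1  0.2] rows 0.7
```

View pics/m1.png

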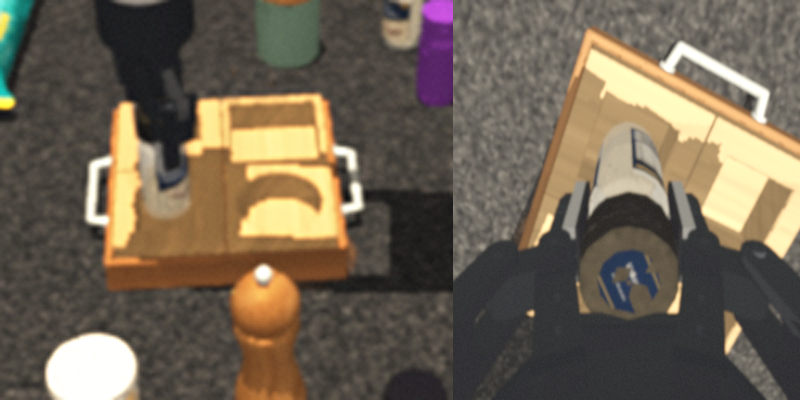

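The jar at (165,200) hangs upright over its small well. I'll lower it while watching the force.

Request:
servo_tool:
  fingers: [0.03,0.03,0.03,0.03,0.03,0.03,0.03,0.03]
  linear:
    - [0,0,0.006]
    - [0,0,0.013]
    - [0,0,0.02]
    - [0,0,0.026]
    - [0,0,0.031]
    - [0,0,0.034]
    - [0,0,0.0358]
    - [0,0,0.0362]
  rotation:
    - [0,0,0]
    - [0,0,0]
    - [0,0,0]
    - [0,0,0]
    - [0,0,0]
    - [0,0,0]
    - [0,0,0]
    - [0,0,0]

```text
time: 7.3
tool_pos: [609.0, 50.9, 88.8]
tcp_rot: [180.0, -0.0, 30.2]
ft_force: [-0.0, -0.3, -0.3]
finger_gap: 40.1
grip_force: 30.6
```

Request:
servo_tool:
  fingers: [0.03,0.03,0.03]
  linear:
    - [0,0,0.001]
    - [0,0,0.001]
    - [0,0,0.001]
  rotation:
    - [0,0,0]
    - [0,0,0]
    - [0,0,0]

```text
time: 7.6
tool_pos: [609.4, 50.9, 88.6]
tcp_rot: [180.0, -0.1, 30.2]
ft_force: [-1.5, 1.6, 4.7]
finger_gap: 40.0
grip_force: 30.8
```

Contact with the floor. Releasing, then rising.

Request:
servo_tool:
  fingers: [0.06,0.06,0.06,0.06,0.06,0.06,0.06,0.06,0.06,0.06]
  linear:
    - [0,0,0]
    - [0,0,0]
    - [0,0,0]
    - [0,0,0]
    - [0,0,-0.01]
    - [0,0,-0.04]
    - [0,0,-0.08]
    - [0,0,-0.12]
    - [0,0,-0.146]
    - [0,0,-0.146]
  rotation:
    - [0,0,0]
    - [0,0,0]
    - [0,0,0]
    - [0,0,0]
    - [0,0,0]
    - [0,0,0]
    - [0,0,0]
    - [0,0,0]
    - [0,0,0]
    - [0,0,0]

```text
time: 8.6
tool_pos: [611.7, 50.9, 240.8]
tcp_rot: [179.7, -0.5, 30.2]
ft_force: [-0.2, 0.3, -0.4]
finger_gap: 59.9
grip_force: 0.0
```

Request:
servo_tool:
  fingers: [0.06,0.06,0.06,0.06,0.06,0.06,0.06,0.06,0.06,0.06]
  linear:
    - [-0.042,0.02,0]
    - [-0.084,0.041,0]
    - [-0.126,0.062,0]
    - [-0.168,0.083,0]
    - [-0.21,0.104,0]
    - [-0.253,0.125,0]
    - [-0.295,0.146,0]
    - [-0.325,0.161,0]
    - [-0.34,0.168,0]
    - [-0.34,0.168,0]
  rotation:
    - [0,0,0]
    - [0,0,0]
    - [0,0,0]
    - [0,0,0]
    - [0,0,0]
    - [0,0,0]
    - [0,0,0]
    - [0,0,0]
    - [0,0,0]
    - [0,0,0]

```text
time: 9.6
tool_pos: [398.3, -267.1, 233.5]
tcp_rot: [-180.0, 0.0, 30.0]
ft_force: [0.4, 0.1, 0.6]
finger_gap: 60.0
grip_force: 0.0
```

```bash
python3 -c "
from h import *
c=snap('wrist','w3'); print(proj(c,[[397.5,-264,105]]));snap('side','s2')
plan((397.5,-264,75,30))
a=cv2.imread('pics/s2.png')[100:290,200:400]
b=cv2.imread('pics/w3.png')
cv2.imwrite('pics/m2.png',np.hstack([cv2.resize(a,(316,300),interpolation=2),cv2.resize(b,(480,300))]))"
```

```text
[[318.4 190.6]]
(397.5, -264, 75, 30) lin [-0.0012 -0.0021  0.1585] rot [-0.  -0.   0.2] rows 3.2
```

View pics/m2.png

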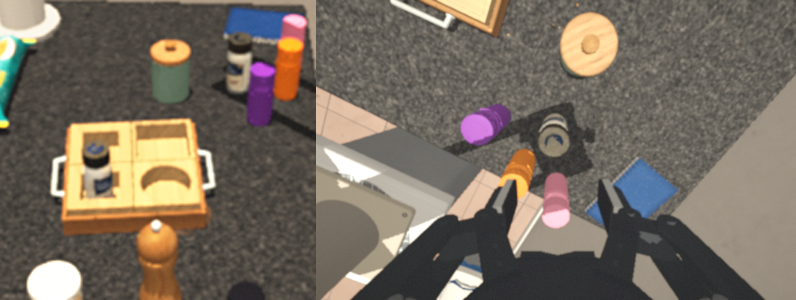

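The first jar stands in its well (composite 97,170). The second jar's cap is at wrist pixel (316,193), as predicted, between the purple, orange and canister. Descending.

Request:
servo_tool:
  fingers: [0.06,0.06,0.06,0.06,0.06,0.06,0.06,0.06,0.06,0.06]
  linear:
    - [0,0,0.015]
    - [0,-0.001,0.04]
    - [0,-0.001,0.065]
    - [0,-0.001,0.09]
    - [0,-0.001,0.115]
    - [0,-0.001,0.135]
    - [0,-0.001,0.15]
    - [0,-0.001,0.159]
    - [0,-0.001,0.159]
    - [0,-0.001,0.159]
  rotation:
    - [0,0,0]
    - [0,0,0]
    - [0,0,0]
    - [0,0,0]
    - [0,0,0]
    - [0,0,0]
    - [0,0,0]
    - [0,0,0]
    - [0,0,0]
    - [0,0,0]

```text
time: 10.7
tool_pos: [399.6, -264.3, 74.9]
tcp_rot: [-180.0, -0.0, 30.3]
ft_force: [0.3, -0.7, -0.2]
finger_gap: 59.9
grip_force: 0.0
```

Request:
servo_tool:
  fingers: [0.03,0.03,0.03,0.03,0.03,0.03,0.03]
  linear:
    - [0,0,0]
    - [0,0,0]
    - [0,0,0]
    - [0,0,0]
    - [0,0,0]
    - [0,0,0]
    - [0,0,0]
  rotation:
    - [0,0,0]
    - [0,0,0]
    - [0,0,0]
    - [0,0,0]
    - [0,0,0]
    - [0,0,0]
    - [0,0,0]

```text
time: 11.4
tool_pos: [399.6, -264.9, 75.2]
tcp_rot: [180.0, -0.0, 30.2]
ft_force: [-0.1, 2.0, 6.3]
finger_gap: 40.1
grip_force: 29.3
```

Request:
servo_tool:
  fingers: [0.03,0.03,0.03,0.03,0.03,0.03,0.03,0.03]
  linear:
    - [0,0,-0.01]
    - [0,0,-0.03]
    - [0,0,-0.06]
    - [0,0,-0.09]
    - [0,0,-0.12]
    - [0,0,-0.14]
    - [0,0,-0.15]
    - [0,0,-0.15]
  rotation:
    - [0,0,0]
    - [0,0,0]
    - [0,0,0]
    - [0,0,0]
    - [0,0,0]
    - [0,0,0]
    - [0,0,0]
    - [0,0,0]

```text
time: 12.2
tool_pos: [399.7, -265.1, 226.1]
tcp_rot: [179.9, -0.0, 30.2]
ft_force: [-0.3, -0.1, -1.4]
finger_gap: 40.6
grip_force: 30.4
```

```bash
python3 -c "
from h import *
plan((617,-46,226,30))"
```

```text
(617, -46, 226, 30) lin [ 2.98e-01 -7.99e-02  2.00e-04] rot [ 0.1 -0.   0.2] rows 6.2
```

Request:
servo_tool:
  fingers: [0.03,0.03,0.03,0.03,0.03,0.03,0.03,0.03,0.03,0.03]
  linear:
    - [0.017,-0.005,0]
    - [0.05,-0.013,0]
    - [0.09,-0.024,0]
    - [0.13,-0.035,0]
    - [0.175,-0.047,0]
    - [0.22,-0.059,0]
    - [0.26,-0.07,0]
    - [0.286,-0.077,0]
    - [0.299,-0.08,0]
    - [0.299,-0.08,0]
  rotation:
    - [0,0,0]
    - [0,0,0]
    - [0,0,0]
    - [0,0,0]
    - [0,0,0]
    - [0,0,0]
    - [0,0,0]
    - [0,0,0]
    - [0,0,0]
    - [0,0,0]

```text
time: 13.2
tool_pos: [617.1, -43.8, 222.7]
tcp_rot: [-179.9, 0.1, 30.3]
ft_force: [-0.3, -0.1, -1.1]
finger_gap: 40.1
grip_force: 30.5
```

Request:
servo_tool:
  fingers: [0.03,0.03,0.03,0.03,0.03,0.03,0.03]
  linear:
    - [0,0,0.01]
    - [0,0,0.03]
    - [0,0,0.055]
    - [0,0,0.08]
    - [0,0,0.095]
    - [0,0,0.1]
    - [0,0,0.1]
  rotation:
    - [0,0,0]
    - [0,0,0]
    - [0,0,0]
    - [0,0,0]
    - [0,0,0]
    - [0,0,0]
    - [0,0,0]

```text
time: 13.9
tool_pos: [616.6, -45.6, 124.1]
tcp_rot: [-180.0, 0.1, 30.2]
ft_force: [-0.1, 0.3, -0.8]
finger_gap: 40.2
grip_force: 30.5
```

Request:
servo_tool:
  fingers: [0.03,0.03,0.03,0.03,0.03,0.03,0.03,0.03]
  linear:
    - [0,0,0.006]
    - [0,0,0.013]
    - [0,0,0.02]
    - [0,0,0.026]
    - [0,0,0.031]
    - [0,0,0.034]
    - [0,0,0.0355]
    - [0,0,0.036]
  rotation:
    - [0,0,0]
    - [0,0,0]
    - [0,0,0]
    - [0,0,0]
    - [0,0,0]
    - [0,0,0]
    - [0,0,0]
    - [0,0,0]

```text
time: 14.7
tool_pos: [617.3, -44.9, 88.6]
tcp_rot: [-180.0, 0.0, 30.2]
ft_force: [-0.1, -0.7, -1.7]
finger_gap: 40.3
grip_force: 30.5
```

Request:
servo_tool:
  fingers: [0.03,0.03,0.03,0.03,0.03]
  linear:
    - [0,0,0.0005]
    - [0,0,0.001]
    - [0,0,0.0015]
    - [0,0,0.002]
    - [0,0,0.002]
  rotation:
    - [0,0,0]
    - [0,0,0]
    - [0,0,0]
    - [0,0,0]
    - [0,0,0]

```text
time: 15.2
tool_pos: [617.7, -44.9, 87.3]
tcp_rot: [180.0, -0.0, 30.2]
ft_force: [-0.7, 1.4, 2.4]
finger_gap: 40.2
grip_force: 30.8
```

```bash
python3 -c "
from h import *
plan((617,-45,87,30),(617,-45,290,30),(506,237,290,120),(506,237,145,120))"
```

```text
(617, -45, 87, 30) lin [-0.0006 -0.0003  0.0003] rot [ 0.  -0.   0.2] rows 0.0
(617, -45, 290, 30) lin [ 0.     0.    -0.203] rot [0. 0. 0.] rows 4.1
(506, 237, 290, 120) lin [ 0.0449 -0.2997 -0.    ] rot [  0.   0. -90.] rows 10.5
(506, 237, 145, 120) lin [ 0.    -0.     0.145] rot [0. 0. 0.] rows 2.9
```

Floor contact. Releasing, rising and going to the mill.

Request:
servo_tool:
  fingers: [0.058,0.058,0.058,0.058,0.058,0.06,0.06,0.06,0.06,0.06]
  linear:
    - [0,0,0]
    - [0,0,0]
    - [0,0,0]
    - [0,0,0]
    - [0,0,-0.01]
    - [0,0,-0.04]
    - [0,0,-0.08]
    - [0,0,-0.12]
    - [0,0,-0.16]
    - [0,0,-0.17]
  rotation:
    - [0,0,0]
    - [0,0,0]
    - [0,0,0]
    - [0,0,0]
    - [0,0,0]
    - [0,0,0]
    - [0,0,0]
    - [0,0,0]
    - [0,0,0]
    - [0,0,0]

```text
time: 16.2
tool_pos: [619.7, -45.4, 264.4]
tcp_rot: [179.6, -0.4, 30.2]
ft_force: [1.1, 0.0, -0.1]
finger_gap: 60.0
grip_force: 0.0
```

Request:
servo_tool:
  fingers: [0.075,0.075,0.075,0.075,0.075,0.075,0.075,0.075,0.075,0.075]
  linear:
    - [0.005,-0.036,-0.002]
    - [0.01,-0.072,-0.004]
    - [0.016,-0.108,-0.006]
    - [0.022,-0.144,-0.008]
    - [0.027,-0.18,-0.01]
    - [0.033,-0.216,-0.01]
    - [0.038,-0.252,-0.01]
    - [0.042,-0.282,-0.01]
    - [0.044,-0.3,-0.01]
    - [0.044,-0.3,-0.01]
  rotation:
    - [0,0,-7]
    - [0,0,-14]
    - [0,0,-21]
    - [0,0,-28]
    - [0,0,-35]
    - [0,0,-42]
    - [0,0,-49]
    - [0,0,-56]
    - [0,0,-60]
    - [0,0,-60]

```text
time: 17.2
tool_pos: [503.0, 238.5, 266.9]
tcp_rot: [-180.0, -0.0, 90.5]
ft_force: [1.1, -0.2, 0.4]
finger_gap: 74.6
grip_force: 0.0
```

```bash
python3 -c "
from h import *
plan((505,237,141,90))
c=snap('wrist','w4'); print(proj(c,[[505,237,170],[628,276,103]]));snap('side','s3')
a=cv2.imread('pics/s3.png')[100:290,200:400]
b=cv2.imread('pics/w4.png')
cv2.imwrite('pics/m3.png',np.hstack([cv2.resize(a,(316,300),interpolation=2),cv2.resize(b,(480,300))]))"
```

```text
(505, 237, 141, 90) lin [-0.0016  0.002   0.1259] rot [-0.  -0.   0.5] rows 2.5
[[324.2 204.5]
 [443.4 147.4]]
```

View pics/m3.png

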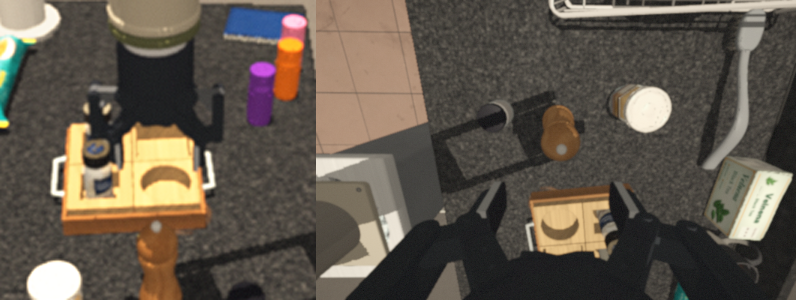

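Mill knob at wrist pixel (328,200), about 3 mm off the estimate. The glass lid is at (443,146), as predicted. Gripping the mill's head.

Request:
servo_tool:
  fingers: [0.075,0.075,0.075,0.075,0.075,0.075,0.075,0.075,0.075,0.075]
  linear:
    - [0,0.002,0]
    - [0.001,0.003,0.01]
    - [0.001,0.003,0.03]
    - [0.001,0.003,0.05]
    - [0.001,0.003,0.075]
    - [0.001,0.003,0.1]
    - [0.001,0.003,0.118]
    - [0.001,0.003,0.126]
    - [0.001,0.003,0.126]
    - [0.001,0.003,0.126]
  rotation:
    - [0,0,0]
    - [0,0,0]
    - [0,0,0]
    - [0,0,0]
    - [0,0,0]
    - [0,0,0]
    - [0,0,0]
    - [0,0,0]
    - [0,0,0]
    - [0,0,0]

```text
time: 18.3
tool_pos: [507.8, 237.2, 141.4]
tcp_rot: [180.0, -0.0, 90.2]
ft_force: [1.0, 0.0, -0.7]
finger_gap: 75.2
grip_force: 0.0
```

Request:
servo_tool:
  fingers: [0.035,0.035,0.035,0.035,0.035,0.035,0.035]
  linear:
    - [0,0,0]
    - [0,0,0]
    - [0,0,0]
    - [0,0,0]
    - [0,0,0]
    - [0,0,0]
    - [0,0,0]
  rotation:
    - [0,0,0]
    - [0,0,0]
    - [0,0,0]
    - [0,0,0]
    - [0,0,0]
    - [0,0,0]
    - [0,0,0]
  force: 40

```text
time: 19.0
tool_pos: [508.2, 237.9, 142.6]
tcp_rot: [179.9, -0.1, 90.2]
ft_force: [-1.0, 0.4, 6.0]
finger_gap: 46.5
grip_force: 40.9
```

Request:
servo_tool:
  fingers: [0.035,0.035,0.035,0.035,0.035,0.035,0.035,0.035]
  linear:
    - [0,0,-0.005]
    - [0,0,-0.02]
    - [0,0,-0.04]
    - [0,0,-0.06]
    - [0,0,-0.075]
    - [0,0,-0.08]
    - [0,0,-0.08]
    - [0,0,-0.08]
  rotation:
    - [0,0,0]
    - [0,0,0]
    - [0,0,0]
    - [0,0,0]
    - [0,0,0]
    - [0,0,0]
    - [0,0,0]
    - [0,0,0]

```text
time: 19.8
tool_pos: [506.8, 237.2, 219.9]
tcp_rot: [-179.9, 0.0, 90.2]
ft_force: [-0.2, -0.2, -3.2]
finger_gap: 46.6
grip_force: 41.5
```

```bash
python3 -c "
from h import *
plan((510.5,38.6,220,90))
c=snap('wrist','w5'); snap('side','s4')
a=cv2.imread('pics/s4.png')[130:330,200:400]
b=cv2.imread('pics/w5.png')
cv2.imwrite('pics/m4.png',np.hstack([cv2.resize(a,(400,400),interpolation=2),cv2.resize(b[100:,160:480],(400,375))[:400] if 0 else cv2.resize(b[100:,160:480],(400,400))]))"
```

```text
(510.5, 38.6, 220, 90) lin [-0.1986  0.0029 -0.    ] rot [-0.1  0.   0.2] rows 4.0
```

View pics/m4.png

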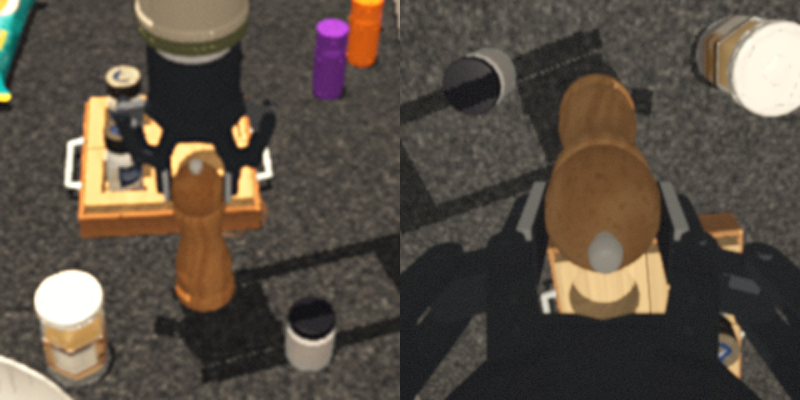

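The mill is held clear at side crop (200,230). I'll check its tilt against an upright model.

```bash
python3 -c "
from h import *
D=load('s4');W=load('w5')
for y in (230,238,246): print(proj(D,[[507,y,247],[507,y,218],[507,y,78]]), proj(W,[[507,y,247],[507,y,78]]))
print(at(D,298,212.5,246),at(D,302.5,276,78), at(W,160+205*.8,100+250*.75,246))"
```

```text
[[298.6 206.9]
 [299.  218.8]
 [300.4 269.9]] [[322.2 318.8]
 [322.1 194.2]]
[[298.3 210. ]
 [298.7 222. ]
 [300.1 273. ]] [[322.3 303.2]
 [322.2 186.5]]
[[298.  213.1]
 [298.4 225.1]
 [299.8 276.2]] [[322.4 286.9]
 [322.2 178.8]]
[507.2 243.3] [501.8 245.4] [507.7 245. ]
```

Request:
servo_tool:
  fingers: [0.035,0.035,0.035,0.035,0.035,0.035,0.035,0.035,0.035,0.035]
  linear:
    - [-0.01,0,0]
    - [-0.03,0.001,0]
    - [-0.055,0.002,0]
    - [-0.085,0.003,0]
    - [-0.115,0.004,0]
    - [-0.145,0.004,0]
    - [-0.172,0.005,0]
    - [-0.192,0.005,0]
    - [-0.203,0.005,0]
    - [-0.206,0.005,0]
  rotation:
    - [0,0,0]
    - [0,0,0]
    - [0,0,0]
    - [0,0,0]
    - [0,0,0]
    - [0,0,0]
    - [0,0,0]
    - [0,0,0]
    - [0,0,0]
    - [0,0,0]

```text
time: 20.9
tool_pos: [512.8, 30.1, 220.4]
tcp_rot: [-180.0, 0.0, 90.1]
ft_force: [-0.0, 0.2, -1.6]
finger_gap: 46.7
grip_force: 41.5
```

Request:
servo_tool:
  fingers: [0.035,0.035,0.035,0.035,0.035]
  linear:
    - [0,0,0.005]
    - [0,0,0.014]
    - [0,0,0.022]
    - [0,0,0.025]
    - [0,0,0.025]
  rotation:
    - [0,0,0]
    - [0,0,0]
    - [0,0,0]
    - [0,0,0]
    - [0,0,0]

```text
time: 21.4
tool_pos: [512.4, 31.9, 194.6]
tcp_rot: [-179.9, -0.0, 90.3]
ft_force: [-0.2, 0.3, -2.1]
finger_gap: 46.0
grip_force: 41.5
```

```bash
python3 -c "
from h import *
plan((512,31,155,90))
c=snap('wrist','w6'); d=snap('side','s5'); e=snap('scene','e5')
z=r.sense()['tool_pos'][2]-142.6; print(z)
t=np.linspace(0,6.28,60)
for s,f in((d,'s5'),(c,'w6'),(e,'e5')):
    im=cv2.imread(f'pics/{f}.png')
    w=proj(s,np.c_[510.5+38*np.cos(t),38.6+38*np.sin(t),46+0*t]); 
    cv2.polylines(im,[np.int32(w)],True,(0,0,255),1); cv2.imwrite(f'pics/{f}o.png',im)
a=cv2.imread('pics/s5o.png')[150:290,220:360];b=cv2.imread('pics/w6o.png')[100:,170:470];g=cv2.imread('pics/e5o.png')[110:250,230:390]
cv2.imwrite('pics/m5.png',np.hstack([cv2.resize(a,(400,400),interpolation=2),cv2.resize(g,(400,400),interpolation=2)]))"
```

```text
(512, 31, 155, 90) lin [-0.0009 -0.0004  0.0396] rot [-0.1 -0.   0.3] rows 0.8
53.46503760373673
```

View pics/m5.png

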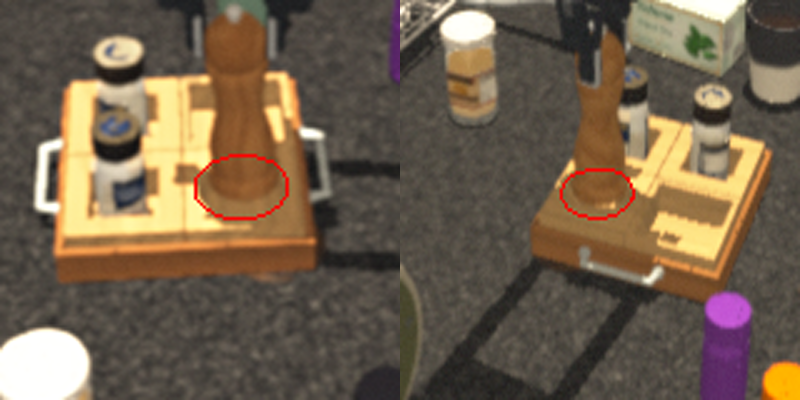

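Both jars stand in their wells. The mill's foot (side crop 244,180) is centred over the round-well ring. Lowering.

Request:
servo_tool:
  fingers: [0.035,0.035,0.035,0.035,0.035,0.035,0.035,0.035,0.035]
  linear:
    - [0,0,0.006]
    - [0,0,0.013]
    - [0,0,0.02]
    - [0,0,0.027]
    - [0,0,0.032]
    - [0,0,0.036]
    - [0,0,0.038]
    - [0,0,0.039]
    - [0,0,0.039]
  rotation:
    - [0,0,0]
    - [0,0,0]
    - [0,0,0]
    - [0,0,0]
    - [0,0,0]
    - [0,0,0]
    - [0,0,0]
    - [0,0,0]
    - [0,0,0]

```text
time: 22.45
tool_pos: [513.2, 31.4, 156.9]
tcp_rot: [180.0, -0.0, 90.2]
ft_force: [0.4, 0.5, -2.1]
finger_gap: 46.9
grip_force: 41.5
```

Request:
servo_tool:
  fingers: [0.035,0.035,0.035,0.035]
  linear:
    - [0,0,0.0005]
    - [0,0,0.001]
    - [0,0,0.0015]
    - [0,0,0.0015]
  rotation:
    - [0,0,0]
    - [0,0,0]
    - [0,0,0]
    - [0,0,0]

```text
time: 22.85
tool_pos: [513.1, 31.4, 155.3]
tcp_rot: [-180.0, 0.0, 90.2]
ft_force: [-0.3, 0.2, -2.2]
finger_gap: 46.3
grip_force: 41.5
```

Request:
servo_tool:
  fingers: [0.035,0.035,0.035,0.035,0.035]
  linear:
    - [0,0,0.0005]
    - [0,0,0.001]
    - [0,0,0.0015]
    - [0,0,0.0015]
    - [0,0,0.0015]
  rotation:
    - [0,0,0]
    - [0,0,0]
    - [0,0,0]
    - [0,0,0]
    - [0,0,0]

```text
time: 23.35
tool_pos: [513.4, 31.4, 154.7]
tcp_rot: [180.0, 0.0, 90.2]
ft_force: [-2.9, -0.3, 4.7]
finger_gap: 46.4
grip_force: 42.2
```

Request:
servo_tool:
  fingers: [0.07,0.07,0.07,0.07,0.07,0.07,0.07,0.07,0.07,0.07]
  linear:
    - [0,0,0]
    - [0,0,0]
    - [0,0,0]
    - [0,0,0]
    - [0,0,-0.005]
    - [0,0,-0.02]
    - [0,0,-0.045]
    - [0,0,-0.07]
    - [0,0,-0.09]
    - [0,0,-0.09]
  rotation:
    - [0,0,0]
    - [0,0,0]
    - [0,0,0]
    - [0,0,0]
    - [0,0,0]
    - [0,0,0]
    - [0,0,0]
    - [0,0,0]
    - [0,0,0]
    - [0,0,0]

```text
time: 24.35
tool_pos: [515.3, 31.4, 248.9]
tcp_rot: [179.6, 0.0, 90.2]
ft_force: [0.7, 0.6, -0.0]
finger_gap: 69.5
grip_force: 0.0
```

Request:
servo_tool:
  fingers: [0.085,0.085,0.085,0.085,0.085,0.085,0.085,0.085,0.085,0.085]
  linear:
    - [0.025,0.012,0]
    - [0.05,0.023,0]
    - [0.075,0.035,0]
    - [0.1,0.047,0]
    - [0.125,0.059,0]
    - [0.15,0.07,0]
    - [0.175,0.082,0]
    - [0.2,0.094,0]
    - [0.225,0.106,0]
    - [0.245,0.115,0]
  rotation:
    - [0,0,-8]
    - [0,0,-16]
    - [0,0,-24]
    - [0,0,-32]
    - [0,0,-40]
    - [0,0,-48]
    - [0,0,-56]
    - [0,0,-64]
    - [0,0,-72]
    - [0,0,-80]

```text
time: 25.35
tool_pos: [627.2, 278.3, 243.1]
tcp_rot: [-180.0, -0.0, 170.6]
ft_force: [0.3, 0.1, -0.5]
finger_gap: 85.1
grip_force: 0.0
```

Request:
servo_tool:
  fingers: [0.085,0.085,0.085]
  linear:
    - [0,0,0]
    - [0,0,0]
    - [0,0,0]
  rotation:
    - [0,0,-7]
    - [0,0,-10]
    - [0,0,-10]

```text
time: 25.65
tool_pos: [626.8, 277.0, 243.0]
tcp_rot: [-180.0, -0.1, -179.7]
ft_force: [-0.6, -0.1, 0.2]
finger_gap: 84.9
grip_force: 0.0
```

```bash
python3 -c "
from h import *
plan((628,276,65,180))
c=snap('wrist','w7'); print(proj(c,[[628,276,103],[628,276,0],[628,350,103],[628,350,0]])); snap('side','s6')
a=cv2.imread('pics/s6.png')[150:330,210:370]
b=cv2.imread('pics/w7.png')
cv2.imwrite('pics/m6.png',np.hstack([cv2.resize(a,(266,300),interpolation=2),cv2.resize(b[40:340,60:],(528,300))]))
cv2.imwrite('pics/m6.png',np.hstack([cv2.resize(a,(355,400),interpolation=2),cv2.resize(b[60:320,190:480],(445,400),interpolation=2)]))"
```

```text
(628, 276, 65, 180) lin [-0.0014 -0.001   0.178 ] rot [-0.  -0.1  0.3] rows 3.6
[[321.  189.4]
 [321.3 166.8]
 [395.6 189.8]
 [376.2 167.1]]
```

View pics/m6.png

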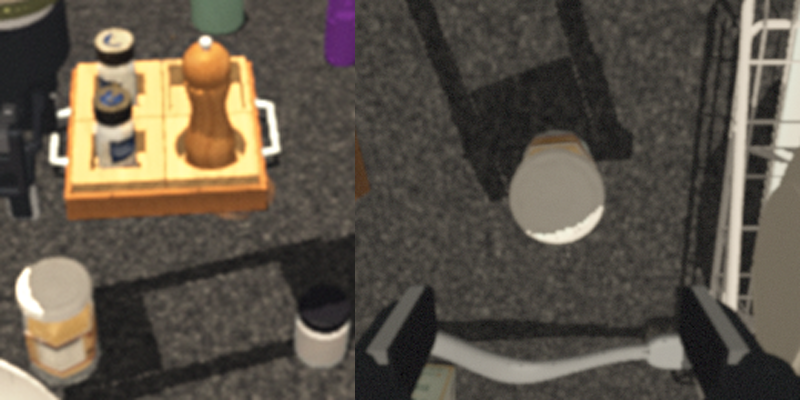

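The mill stands in the round well. The glass lid is centred at wrist crop (557,195). One enlarged look for its yaw.

```bash
python3 -c "
from h import *
q=lambda f,x,y,w,h:cv2.resize(cv2.imread(f'pics/{f}.png')[y:y+h,x:x+w],(400,400) if w==h else (400,int(400*h/w)),interpolation=2)
D=load('s6');print(proj(D,[[628,276,0]]),proj(load('e5'),[[628,276,50]]))
im=np.hstack([cv2.resize(cv2.imread('pics/s6.png')[260:330,210:260],(400,560),interpolation=2),cv2.resize(cv2.imread('pics/w7.png')[130:230,280:351],(400,560),interpolation=2)])
cv2.imwrite('pics/m7.png',im)"
```

```text
[[240.  310.5]] [[258.1 134.1]]
```

View pics/m7.png

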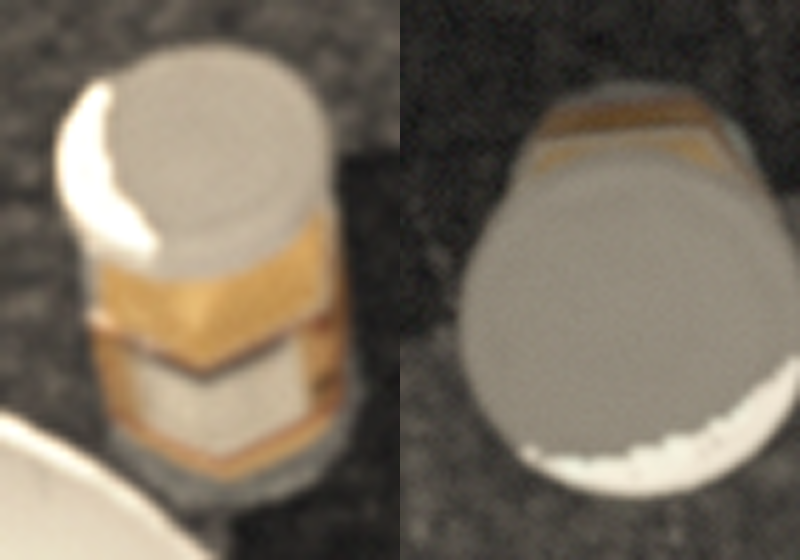

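```bash
python3 -c "
from h import *
D=load('s6')
f=lambda u,v:(210+u/8-.4,260+v/8-.4)
for z in (15,25): print([at(D,*f(*p),z) for p in((110,408),(222,468),(345,400))])
for z in (55,65): print([at(D,*f(*p),z) for p in((90,320),(205,375),(340,315))])
W=load('w7'); g=lambda u,v:(280+(u-400)/5.634-.4,130+v/5.6-.4)
for z in(15,60): print([at(W,*g(*p),z) for p in((540,140),(715,122),(575,100),(690,97))])"
```

```text
[array([657.9, 288.3]), array([627.2, 304.6]), array([599.8, 283.4])]
[array([655.4, 295.4]), array([625.1, 311.5]), array([598. , 290.5])]
[array([657.2, 291.5]), array([626.9, 306.2]), array([597.2, 287.4])]
[array([654.6, 298.9]), array([624.6, 313.4]), array([595.3, 294.8])]
[array([608.9, 254.5]), array([604.6, 294. ]), array([599.8, 262.5]), array([599. , 288.3])]
[array([600.9, 257.4]), array([597.2, 291.8]), array([593. , 264.3]), array([592.3, 286.8])]
```

The glass jar's body is a hexagon: vertices on ±y, flats on ±x, yaw about 4°. I'll grip the round lid with the jaws along a flat direction (tool yaw 154), so that the pads clear the vertices.

Request:
servo_tool:
  fingers: [0.085,0.085,0.085,0.085,0.085,0.085,0.085,0.085,0.085,0.085]
  linear:
    - [0,0,0.01]
    - [0,0,0.03]
    - [0,0,0.05]
    - [0,0,0.07]
    - [0,0,0.09]
    - [0,0,0.11]
    - [0,0,0.13]
    - [0,0,0.142]
    - [0,0,0.147]
    - [0,0,0.147]
  rotation:
    - [0,0,7]
    - [0,0,14]
    - [0,0,21]
    - [0,0,26]
    - [0,0,26]
    - [0,0,26]
    - [0,0,26]
    - [0,0,26]
    - [0,0,26]
    - [0,0,26]

```text
time: 26.75
tool_pos: [626.8, 276.6, 96.3]
tcp_rot: [-180.0, -0.0, 154.2]
ft_force: [0.2, 0.3, 0.2]
finger_gap: 84.8
grip_force: 0.0
```

Request:
servo_tool:
  fingers: [0.05,0.05,0.05,0.05,0.05,0.05,0.05,0.05]
  linear:
    - [0,0,0]
    - [0,0,0]
    - [0,0,0]
    - [0,0,0]
    - [0,0,0]
    - [0,0,0]
    - [0,0,0]
    - [0,0,0]
  rotation:
    - [0,0,0]
    - [0,0,0]
    - [0,0,0]
    - [0,0,0]
    - [0,0,0]
    - [0,0,0]
    - [0,0,0]
    - [0,0,0]
  force: 60

```text
time: 27.55
tool_pos: [628.4, 277.1, 98.9]
tcp_rot: [179.9, 0.1, 154.2]
ft_force: [-0.7, -0.5, 6.1]
finger_gap: 61.3
grip_force: 66.1
```

```bash
python3 -c "
from h import *
plan((627,276,95,154))"
```

```text
(627, 276, 95, 154) lin [ 0.0008 -0.0016  0.0039] rot [0.1 0.1 0.2] rows 0.1
```

Request:
servo_tool:
  fingers: [0.05,0.05,0.05,0.05,0.05,0.05,0.05,0.05,0.05,0.05]
  linear:
    - [0,0,-0.005]
    - [0,0,-0.02]
    - [0,0,-0.045]
    - [0,0,-0.075]
    - [0,0,-0.105]
    - [0,0,-0.135]
    - [0,0,-0.165]
    - [0,0,-0.19]
    - [0,0,-0.205]
    - [0,0,-0.21]
  rotation:
    - [0,0,0]
    - [0,0,0]
    - [0,0,0]
    - [0,0,0]
    - [0,0,0]
    - [0,0,0]
    - [0,0,0]
    - [0,0,0]
    - [0,0,0]
    - [0,0,0]

```text
time: 28.55
tool_pos: [627.7, 277.1, 309.6]
tcp_rot: [179.9, 0.1, 154.2]
ft_force: [0.1, -1.1, -3.0]
finger_gap: 61.0
grip_force: 66.1
```

Request:
servo_tool:
  fingers: [0.05,0.05]
  linear:
    - [0,0,0]
    - [0,0,0]
  rotation:
    - [0,0,0]
    - [0,0,0]

```text
time: 28.75
tool_pos: [626.5, 276.7, 304.7]
tcp_rot: [-179.9, -0.1, 154.2]
ft_force: [0.3, 0.2, -4.0]
finger_gap: 60.6
grip_force: 66.1
```

```bash
python3 -c "
from h import *
plan((521.5,-57,305,154)); s=snap('side','s7'); p=r.sense()['tool_pos']; print(p, proj(s,[[p[0],p[1],p[2]+6],[p[0],p[1],p[2]-98]]))"
```

```text
(521.5, -57, 305, 154) lin [-0.0505 -0.3461  0.0004] rot [-0.1 -0.1  0.2] rows 7.0
[626.38724915 276.63505702 304.41824356] [[221.5 195.1]
 [229.  240.1]]
```

Weight is on the wrist (-4 N), so the jar is held. Carrying it over.

Request:
servo_tool:
  fingers: [0.05,0.05,0.05,0.05,0.05,0.05,0.05,0.05,0.05,0.05]
  linear:
    - [-0.001,-0.01,0]
    - [-0.005,-0.034,0]
    - [-0.01,-0.07,0]
    - [-0.016,-0.11,0]
    - [-0.022,-0.152,0]
    - [-0.028,-0.194,0]
    - [-0.034,-0.236,0]
    - [-0.04,-0.276,0]
    - [-0.045,-0.31,0]
    - [-0.049,-0.335,0]
  rotation:
    - [0,0,0]
    - [0,0,0]
    - [0,0,0]
    - [0,0,0]
    - [0,0,0]
    - [0,0,0]
    - [0,0,0]
    - [0,0,0]
    - [0,0,0]
    - [0,0,0]

```text
time: 29.8
tool_pos: [524.0, -48.6, 306.1]
tcp_rot: [-179.9, -0.0, 154.1]
ft_force: [0.2, 0.2, -4.0]
finger_gap: 60.9
grip_force: 66.4
```

Request:
servo_tool:
  fingers: [0.05,0.05,0.05,0.05]
  linear:
    - [-0.001,-0.008,0]
    - [-0.0015,-0.011,0]
    - [-0.0015,-0.011,0]
    - [-0.0015,-0.011,0]
  rotation:
    - [0,0,0]
    - [0,0,0]
    - [0,0,0]
    - [0,0,0]

```text
time: 30.2
tool_pos: [522.3, -55.8, 306.6]
tcp_rot: [180.0, -0.0, 154.3]
ft_force: [-0.9, -0.9, -3.9]
finger_gap: 60.6
grip_force: 66.5
```

Request:
servo_tool:
  fingers: [0.05,0.05,0.05,0.05,0.05,0.05,0.05,0.05,0.05,0.05]
  linear:
    - [0,0,0.005]
    - [0,0,0.02]
    - [0,0,0.04]
    - [0,0,0.065]
    - [0,0,0.09]
    - [0,0,0.115]
    - [0,0,0.135]
    - [0,0,0.147]
    - [0,0,0.15]
    - [0,0,0.15]
  rotation:
    - [0,0,0]
    - [0,0,0]
    - [0,0,0]
    - [0,0,0]
    - [0,0,0]
    - [0,0,0]
    - [0,0,0]
    - [0,0,0]
    - [0,0,0]
    - [0,0,0]

```text
time: 31.2
tool_pos: [522.0, -56.5, 156.4]
tcp_rot: [-180.0, -0.0, 154.3]
ft_force: [-0.4, 0.7, -3.7]
finger_gap: 60.7
grip_force: 66.5
```

```bash
python3 -c "
from h import *
plan((521.5,-57,111,154))
d=snap('side','s8'); e=snap('scene','e8')
sq=np.array([[-41,-41],[41,-41],[41,41],[-41,41]]); a=np.radians(6.3); R=np.array([[np.cos(a),-np.sin(a)],[np.sin(a),np.cos(a)]]); P=np.c_[sq@R.T+[521.1,-56.8],[46]*4]
o=[]
for s,f,x,y in((d,'s8',220,120),(e,'e8',270,120)):
    im=cv2.imread(f'pics/{f}.png'); cv2.polylines(im,[np.int32(proj(s,P).round())],True,(0,0,255),1)
    o.append(cv2.resize(im[y:y+140,x:x+140],(400,400),interpolation=2))
cv2.imwrite('pics/m8.png',np.hstack(o))"
```

```text
(521.5, -57, 111, 154) lin [ 0.0002 -0.0007  0.0454] rot [-0.  -0.   0.3] rows 0.9
```

View pics/m8.png

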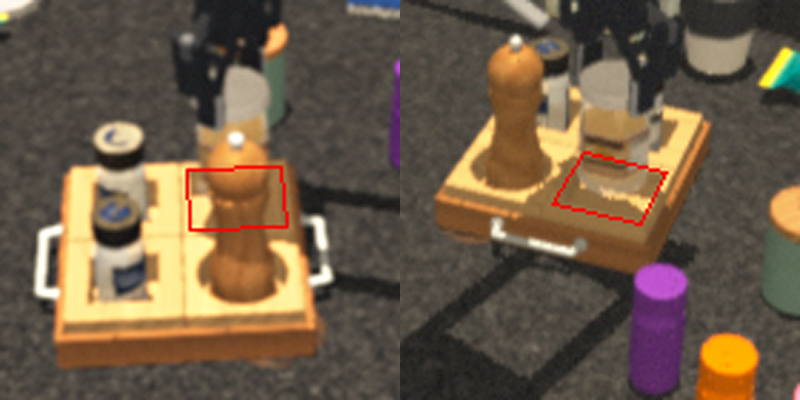

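The mill hides part of the side view. In the scene view the glass jar's foot (612,175) is centred over the large well's outline (610,188), given the 11 mm height left. Lowering.

Request:
servo_tool:
  fingers: [0.05,0.05,0.05,0.05,0.05,0.05,0.05,0.05,0.05,0.05]
  linear:
    - [0,0,0.006]
    - [0,0,0.013]
    - [0,0,0.02]
    - [0,0,0.027]
    - [0,0,0.033]
    - [0,0,0.038]
    - [0,0,0.041]
    - [0,0,0.043]
    - [0,0,0.043]
    - [0,0,0.043]
  rotation:
    - [0,0,0]
    - [0,0,0]
    - [0,0,0]
    - [0,0,0]
    - [0,0,0]
    - [0,0,0]
    - [0,0,0]
    - [0,0,0]
    - [0,0,0]
    - [0,0,0]

```text
time: 32.3
tool_pos: [522.4, -56.7, 114.1]
tcp_rot: [180.0, 0.0, 154.2]
ft_force: [-0.8, -0.6, -3.6]
finger_gap: 60.9
grip_force: 66.5
```

Request:
servo_tool:
  fingers: [0.05,0.05,0.05,0.05,0.05]
  linear:
    - [0,0,0.0005]
    - [0,0,0.001]
    - [0,0,0.0015]
    - [0,0,0.002]
    - [0,0,0.002]
  rotation:
    - [0,0,0]
    - [0,0,0]
    - [0,0,0]
    - [0,0,0]
    - [0,0,0]

```text
time: 32.8
tool_pos: [522.1, -56.7, 111.7]
tcp_rot: [-180.0, -0.0, 154.2]
ft_force: [-0.6, -0.3, -4.3]
finger_gap: 60.7
grip_force: 66.5
```

Request:
servo_tool:
  fingers: [0.05,0.05,0.05,0.05,0.05]
  linear:
    - [0,0,0.0005]
    - [0,0,0.001]
    - [0,0,0.0013]
    - [0,0,0.0015]
    - [0,0,0.0015]
  rotation:
    - [0,0,0]
    - [0,0,0]
    - [0,0,0]
    - [0,0,0]
    - [0,0,0]

```text
time: 33.3
tool_pos: [522.6, -56.9, 111.1]
tcp_rot: [180.0, 0.1, 154.2]
ft_force: [-2.7, -1.1, 5.1]
finger_gap: 60.7
grip_force: 67.0
```

Floor contact. Releasing and rising clear.

Request:
servo_tool:
  fingers: [0.077,0.077,0.077,0.077,0.077,0.077,0.077,0.077,0.077,0.077]
  linear:
    - [0,0,0]
    - [0,0,0]
    - [0,0,0]
    - [0,0,0]
    - [0,0,-0.005]
    - [0,0,-0.02]
    - [0,0,-0.05]
    - [0,0,-0.09]
    - [0,0,-0.13]
    - [0,0,-0.17]
  rotation:
    - [0,0,0]
    - [0,0,0]
    - [0,0,0]
    - [0,0,0]
    - [0,0,0]
    - [0,0,0]
    - [0,0,0]
    - [0,0,0]
    - [0,0,0]
    - [0,0,0]

```text
time: 34.3
tool_pos: [522.1, -56.6, 283.5]
tcp_rot: [180.0, 0.1, 154.2]
ft_force: [0.6, 0.4, 0.1]
finger_gap: 77.3
grip_force: 0.0
```

Request:
servo_tool:
  fingers: [0.077,0.077,0.077,0.077,0.077,0.077]
  linear:
    - [0.01,0,-0.03]
    - [0.04,0,-0.06]
    - [0.08,0,-0.08]
    - [0.1,0,-0.08]
    - [0.1,0,-0.08]
    - [0.1,0,-0.08]
  rotation:
    - [0,0,0]
    - [0,0,0]
    - [0,0,0]
    - [0,0,0]
    - [0,0,0]
    - [0,0,0]

```text
time: 34.9
tool_pos: [432.2, -13.2, 361.5]
tcp_rot: [180.0, 0.1, 154.3]
ft_force: [0.5, 0.1, -0.4]
finger_gap: 77.4
grip_force: 0.0
```

```bash
python3 -c "
from h import *
d=snap('side','s9'); e=snap('scene','e9')
cv2.imwrite('pics/m9.png',np.hstack([cv2.resize(cv2.imread('pics/s9.png')[90:330,200:420],(400,436),interpolation=2),cv2.resize(cv2.imread('pics/e9.png')[100:318,230:430],(400,436),interpolation=2)]))"
```

```text
(no output)
```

View pics/m9.png

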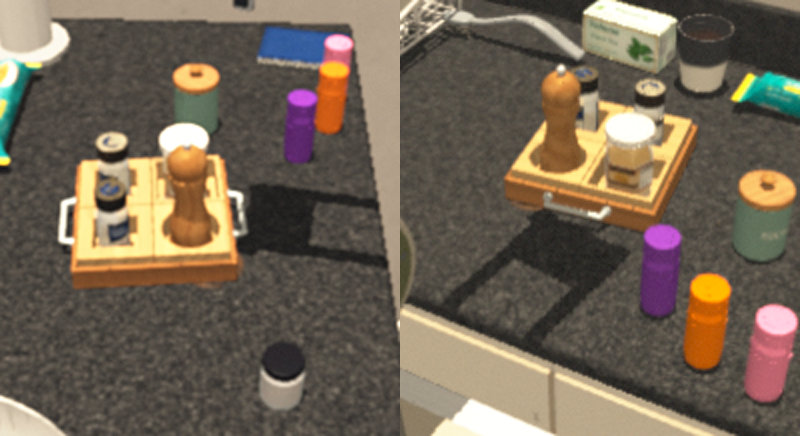

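All four items stand upright in their wells: the jars at side (113,160) and (112,215), the mill at (190,200), and the glass jar at scene (630,150). The canister, short jar and look-alikes haven't moved. Handing in.

```bash
python3 -c "
from bench import r
print(r.hand_in())"
```

```text
the job is handed in; nothing more can be done
None
```

The job is handed in: both tall spice jars, the pepper mill and the glass jar stand upright in their wells, with the short jar and canister left where they were, in about 35 s of the 128 s allowed.

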